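# Turn the row of mushroom jars end for end onto the fruiting rack

## Task

Move the four mushroom grow jars from their steel saucers on the incubation rack to the empty rack in reverse order: the jar that is leftmost now (seen from the robot) goes on the rightmost rubber pad, the next on the pad beside it, and so on, so that the jars from the warm end get the cool end. Set each down gently, upright and centred on its pad, one jar to a pad, and leave the hygrometer on that rack where it stands.

Things in the scene. Friction and masses are not known exactly. Their poses are not given: they have to be found in the camera images.
- slim_mid (a point): White round cap on a straw-brown straight tube; the tallest and slimmest jar: body 44 mm across, cap 46 mm across and 38 mm high. Site half-way up on its axis, z up. Height 150 mm: foot 75 mm below the point, top 75 mm above. About 0.2 kg. Starts upright on its saucer on the incubation rack. Easily gripped round the cap.
- squat_mid (a point): White round cap on a straw-brown straight jar; the lowest jar: body 58 mm across, cap 60 mm across and 22 mm high, the widest cap. Site half-way up on its axis, z up. Height 90 mm: foot 45 mm below the point, top 45 mm above. About 0.24 kg. Starts upright on its saucer on the incubation rack. Easily gripped round cap and upper body, 60 mm.
- shouldered_mid (a point): White round cap on a straw-brown round bottle; body 66 mm across up to 62 mm above its foot, then a cone shoulder to the narrow cap, which is 34 mm across and 48 mm high. Site half-way up on its axis, z up. Height 130 mm: foot 65 mm below the point, top 65 mm above. About 0.28 kg. Starts upright on its saucer on the incubation rack. Easily gripped round the cap.
- square_mid (a point): White round cap on a straw-brown bottle of square section; body 54 x 54 mm and 62 mm high with a flat shoulder; cap 40 mm across and 53 mm high. Site half-way up on its axis, z up. Height 115 mm: foot 57.5 mm below the point, top 57.5 mm above. About 0.22 kg. Starts upright on its saucer on the incubation rack. Easily gripped round the cap.
- saucer_slim: Round flat steel saucer, 56 mm across, 5 mm thick, fixed on the incubation rack under the slim jar at the start: it shows where in the row that jar began. Origin at the centre of its underside, 40 mm above the table; y runs along the row to the robot's left (within 10 degrees). Saucers are 85 mm apart, centre to centre.
- saucer_squat: Round flat steel saucer, 72 mm across, 5 mm thick, fixed on the incubation rack under the squat jar at the start: it shows where in the row that jar began. Origin at the centre of its underside, 40 mm above the table; y runs along the row to the robot's left (within 10 degrees). Saucers are 85 mm apart, centre to centre.
- saucer_shouldered: Round flat steel saucer, 78 mm across, 5 mm thick, fixed on the incubation rack under the shouldered jar at the start: it shows where in the row that jar began. Origin at the centre of its underside, 40 mm above the table; y runs along the row to the robot's left (within 10 degrees). Saucers are 85 mm apart, centre to centre.
- saucer_square: Square flat steel saucer, 70 x 70 mm, 5 mm thick, fixed on the incubation rack under the square jar at the start: it shows where in the row that jar began. Origin at the centre of its underside, 40 mm above the table; y runs along the row to the robot's left (within 10 degrees). Saucers are 85 mm apart, centre to centre.
- fruiting_rack: The empty rack, fixed: wooden deck 80 x 420 mm in a galvanised frame, nearer than or beyond the other rack. Origin at table height under the middle of its row of four black rubber pads; y along the row to the robot's left (within 10 degrees), x away from it. Pads: 72 mm across, tops 43 mm above the table, 3 mm above the deck, centres at x = 0, y = -127.5, -42.5, 42.5, 127.5 mm in its frame.
- hygrometer_mid (a point): Round black dial hygrometer, 52 mm across and 24 mm high, standing loose on the deck at the left end of the empty rack beyond the last pad, about 212 mm left of the rack's middle; its centre. It is to stay where it is.
Not all that is in view belongs to the job. What is shaped like the part that bears slim_mid but pink or purple is not meant.

How it is judged:
By the outcome, as a careful person would: the job done as asked, in the order asked, and still so for the second after the job is handed in, with the robot touching nothing.
It also fails if it takes over 99 s, if anything falls off the work surface, if the arm or the gripper's body presses on something with over 40 N, if the wrist force passes 120 N, or if a joint passes its speed limit or range.

## Robot

A 6-joint arm with a two-finger parallel gripper is mounted at the origin on the work surface. World frame = base frame: x ahead of the robot, y to its left, z up, the work surface at z = 0. Lengths are in m, angles in rad, forces in N, time in s.
With the tool pointing down it reaches from about 0.3 to 0.75 m from the base axis. Payload 8.5 kg.
Tool frame: the origin (TCP) lies between the finger pads; the fingertips stand 25 mm ahead of it and the grasp point (between the pads) lies 6 mm ahead of it; z points along the fingers, y is the line along which they close (so a half turn about z gives the same grasp; the last joint's range is limited). The gripper opens to 85 mm and grips with 20 to 120 N. Pads are 22 mm wide; open, the fingers measure 114 mm over their backs; the gripper's body (76 mm by 85 mm) begins 54 mm behind the grasp point. The pads swing forward as they close: fully open they stand 13 mm farther back than shut.
Start: joints at [-0.215, 0.381, 1.297, -0, 1.464, -0.215], TCP at [0.55, 0, 0.256] pointing down, gripper open.
Joint ranges: [-3.11, 3.11], [-0.89, 2.33], [0.22, 2.48], [-1.42, 4.56], [0.17, 2.85], [-2.88, 2.88]. Speed limits (rad/s): [2.39, 2.39, 3.14, 3.14, 3.14, 3.14].

## Interface

Orientations are given as a 3x3 rotation matrix whose columns are the frame's x, y, z axes.
In Python, from bench import ctrl gives the robot as it stands.
- The arm moves only by the tool jog_arm, never from a script. Its argument "steps" is text: rows parted by semicolons, each of 4 numbers parted by spaces: the shift along the tool's x, y, z scaled (see below), then the turn about the tool's z scaled (see below). A call has 1 to 10 rows; each row shifts and turns the commanded pose from where the row before left it, along the tool's axes as they then stand; what a row does not reach is not made up. The controller multiplies each number of a shift by 0.5 m and each number of a turn by 0.5 rad. A row lasts 1/8 s, in which the tool goes at most 62.5 mm and 10.7 degrees, less where a joint would pass 70% of its speed; a pose out of reach is approached as far as the arm can. A call with a number of a shift or a turn outside -1 to 1 is refused whole. A call with a gripper value outside its range is refused whole. "jaw" is the gripper's target within -1 to 1 (shut at 1, half-way at 0, fully open at -1), set as the call begins (left out, the last holds). The fingers move at their own pace and stop on an object; "squeeze" is the grip in N (left out, the last holds). Time passes only in rows, so rows that do not move let the fingers close. It gives the time, the measured TCP pose, the force, the opening and the grip force at its end, in the units of the state.
- ctrl.get_obs(): the state, without advancing time (a new reading comes with each control period).
- ctrl.get_image(name): name is "scene" or "side" or "wrist"; returns a dict with "pixels" (420x560x3 uint8, red, green, blue), "depth" (420x560 float32, m along the optical axis (not along the pixel's ray), 0 where there is no reading), "mtx" (3x3 intrinsics, pixels), "R" (3x3) and "t" (3): a world point X has camera coordinates R X + t; the wrist camera has in their place "hand_eye" (4x4, takes a point from camera to tool coordinates, whose origin is the TCP and whose axes are the flange's). Camera axes: x right, y down, z forward; pixel columns grow to the right and rows downward; lengths in m; the calibration is good to about 2 mm. A picture is of the moment at which its call begins: read the wrist's pose just before it.
- ctrl.close_job(): hands the job in; it is judged then, once.
The state is a dict: "time_s": time; "q": joint angles; "qd": joint speeds; "joint_torque": joint torques, N m; "tool_pos": TCP position; "ee_rot": TCP orientation; "ft_force": force on the tool from outside, world axes, zero at the start; "moment": the same for the moment, N m; "grip_width": finger opening in m; "finger_force": force on a finger pad.
Only numpy, scipy, OpenCV 4.12 (cv2) and the standard library are available. Lean on these libraries where they do the work, as an engineer would, in place of code of your own. Each camera call takes 0.05 s, during which the arm holds its last target. There are 200 camera calls.

## Working session

There is one attempt and no reset: what is moved stays moved. The work goes in short steps, Python scripts to look and compute and a tool call to move; the robot and the scene stay as the last step left them, time stands still between calls to the robot, and variables do not carry over. Pictures are saved under pics/ and viewed, at most 14 in all, crops included, and the job is handed in when it is done.

Besides the shell and the picture viewer there is one more tool, called after ">>>" as name(argument=value, ...) on one line, values as JSON. jog_arm: Moves the arm, as the interface text tells. Its arguments: {"type":"object","properties":{"steps":{"type":"string"},"jaw":{"type":"number"},"squeeze":{"type":"number"}},"required":["steps"]}

```bash
mkdir -p pics; ls
cat > h.py <<'E'
import numpy as np, cv2
from bench import ctrl
def world(im):
    h,w=im['depth'].shape; u,v=np.meshgrid(np.arange(w),np.arange(h)); K=im['mtx']; d=im['depth']
    P=np.stack([(u-K[0,2])/K[0,0]*d,(v-K[1,2])/K[1,1]*d,d],-1)
    W=(P-im['t'])@im['R']; W[d==0]=np.nan
    return W
E
python3 - <<'E'
from h import *
for n in('scene','side'):
    im=ctrl.get_image(n); cv2.imwrite(f'pics/{n}0.png',im['pixels'][...,::-1]); np.save(f'{n}.npy',im,allow_pickle=True)
    print(n,-im['R'].T@im['t'],im['R'][2])
o=ctrl.get_obs();print(o['time_s'],o['tool_pos'],o['ee_rot'])
E
```

```text
pics
scene [ 0.91374074 -0.31871208  0.45656584] [-0.64196189  0.54810338 -0.53616007]
side [ 0.12813151 -0.51964024  0.57625553] [ 0.45814507  0.68818016 -0.56259325]
0.1 [5.49785192e-01 4.48730045e-05 2.55788884e-01] [[ 1.53548572e-05  9.99999222e-01 -1.24759668e-03]
 [ 9.99999956e-01 -1.49849939e-05  2.96469485e-04]
 [ 2.96450559e-04 -1.24760118e-03 -9.99999178e-01]]
```

View pics/scene0.png

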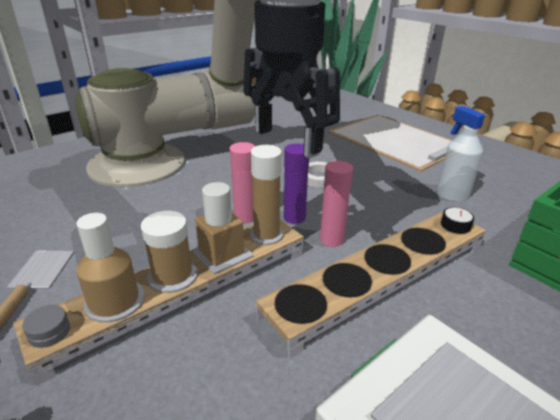

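View pics/side0.png

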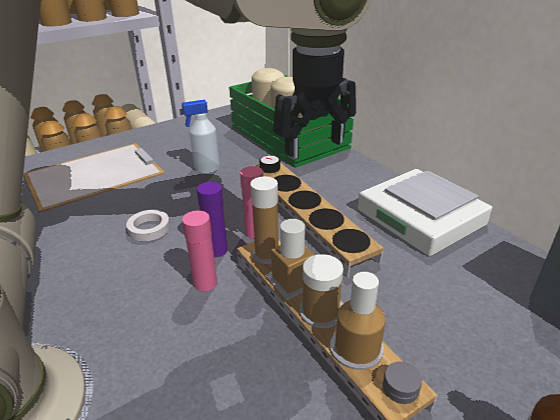

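The scene camera looks back at the robot, so image right is the robot's left. The jars from the robot's left are slim (266,190), square (217,225), squat (167,250) and shouldered (107,270). The empty rack lies beyond them, with pads at (424,241), (387,259), (347,280) and (301,303), and the hygrometer is at (458,218). There are three look-alikes shaped like slim: pink (243,183), purple (295,185) and pink (335,205). Slim is the white-capped, straw-brown one at (266,190).

Run:
```python
from h import *
from scipy.optimize import least_squares
def circ(P,r):
    f=lambda c:np.hypot(P[:,0]-c[0],P[:,1]-c[1])-r
    s=least_squares(f,P.mean(0)[:2],loss='soft_l1',f_scale=.001);return s.x, np.median(abs(s.fun))
D={n:np.load(f'{n}.npy',allow_pickle=True).item() for n in('scene','side')}
H={'slim':(.15,.023,.038,{'scene':(266,160),'side':(264,190)}),'square':(.115,.020,.053,{'scene':(217,205),'side':(292,240)}),
'squat':(.09,.030,.022,{'scene':(166,230),'side':(323,272)}),'should':(.13,.017,.048,{'scene':(96,236),'side':(365,293)})}
for n,im in D.items():
    W=world(im);px=im['pixels'].astype(int)
    for k,(h,r,ch,s) in H.items():
        u,v=s[n]; sub=np.zeros(W.shape[:2],bool); sub[v-40:v+40,u-30:u+30]=1
        z=W[...,2]; white=(px.min(-1)>90)&(px.max(-1)-px.min(-1)<35)
        near=np.linalg.norm(W[...,:2]-W[v,u,:2],axis=-1)<.08
        top=sub&near&white&(abs(z-.045-h)<.004); sd=sub&near&white&(z<.045+h-.006)&(z>.045+h-ch+.004)
        T=W[top];c=None
        if sd.sum()>20:c=circ(W[sd],r)
        print(n,k,'top',top.sum(),np.median(T[:,2]) if len(T) else None,((T.min(0)+T.max(0))/2)[:2].round(4) if len(T) else None,'side',sd.sum(),c)
    dark=(px.max(-1)<45)&(abs(W[...,2]-.043)<.008)&(W[...,0]>.3)
    nn,l,st,ce=cv2.connectedComponentsWithStats(dark.astype(np.uint8))
    for i in range(1,nn):
        if st[i,4]>150: 
            P=W[l==i].astype(np.float32);e=cv2.fitEllipse(cv2.convexHull(P[:,:2]*1000)) if len(P)>5 else None
            print(n,'dark',ce[i].round(),st[i,4],np.median(P[:,2]).round(4),e)
    for nm,s in {'pink':{'scene':(335,200),'side':(252,190)},'purp':{'scene':(295,185),'side':(211,220)},'pink2':{'scene':(243,183),'side':(202,250)}}.items():
        u,v=s[n];print(n,nm,W[v,u].round(3))
```

```text
scene slim top 347 0.1937703956878441 [0.468  0.0296] side 501 (array([0.46648656, 0.03085371]), np.float64(0.0004798888123671921))
scene square top 337 0.1587471264820763 [ 0.4633 -0.0579] side 685 (array([ 0.46223743, -0.0568487 ]), np.float64(0.0004395387917263821))
scene squat top 930 0.13399676012792516 [ 0.459  -0.1402] side 327 (array([ 0.45775616, -0.13966928]), np.float64(0.00045176017931299745))
scene should top 400 0.17399115773908924 [ 0.458  -0.2267] side 785 (array([ 0.45655188, -0.2263194 ]), np.float64(0.00042320560370782273))
scene dark [423. 241.] 748 0.0416 ((645.8953857421875, 220.9048309326172), (66.00988006591797, 66.04190826416016), 26.155893325805664)
scene dark [387. 259.] 914 0.0417 ((638.0526123046875, 136.4813232421875), (66.41487121582031, 66.79045867919922), 55.47941970825195)
scene dark [347. 280.] 1131 0.0418 ((629.8883666992188, 51.90170669555664), (66.64627075195312, 68.44400787353516), 31.29149627685547)
scene dark [300. 304.] 1417 0.042 ((622.2503051757812, -32.14303207397461), (67.23668670654297, 68.68882751464844), 37.75357437133789)
scene pink [
[... 283 characters left out ...]
array([ 0.45185969, -0.093764  ]), np.float64(0.00954618988278326))
side squat top 965 0.13512242739312405 [ 0.4592 -0.1472] side 296 (array([ 0.45934231, -0.13766695]), np.float64(0.0008358913069773898))
side should top 406 0.17497284736472318 [ 0.4583 -0.2259] side 570 (array([ 0.45852114, -0.2249602 ]), np.float64(0.0004941124665341148))
side dark [287. 182.] 278 0.0435 ((646.8763427734375, 221.93670654296875), (62.54209518432617, 74.62848663330078), 150.09059143066406)
side dark [304. 199.] 236 0.0435 ((636.4703979492188, 137.6842498779297), (68.30403900146484, 74.86844635009766), 147.853759765625)
side pink [0.445 0.034 0.188]
side purp [0.404 0.123 0.092]
side pink2 [0.348 0.047 0.097]
```

All points check out: cap tops are at 0.045 + height, the jar row spans 256 mm (255 expected) and the pads are 85 mm apart. I'll move the jars from the right end first, so no path passes over a jar already placed. First I move above the shouldered jar.

>>> jog_arm(steps="-0.04 -0.016 0 0; -0.08 -0.032 0 0; -0.1 -0.041 0 0; -0.1 -0.041 0 0; -0.08 -0.033 0 0; -0.04 -0.017 0 0; -0.012 -0.005 0 0; 0 0 0 0; 0 0 0 0", jaw=-1, squeeze=40)

```text
time_s: 1.23
tool_pos: [0.4578, -0.2251, 0.2563]
ee_rot: [[-0.001, 1.0, -0.0], [1.0, 0.001, 0.0], [0.0, -0.0, -1.0]]
ft_force: [-0.9, 0.3, -0.6]
grip_width: 0.0853
finger_force: 0.0
```

```bash
cat >> h.py <<'E'
from scipy.optimize import least_squares
def wristcap(top,r,name):
    "centre of the white cap top seen by the wrist camera"
    o=ctrl.get_obs(); im=ctrl.get_image('wrist'); cv2.imwrite(f'pics/{name}.png',im['pixels'][...,::-1])
    T=np.eye(4);T[:3,:3]=o['ee_rot'];T[:3,3]=o['tool_pos'];M=T@im['hand_eye']
    W=world(dict(im,R=M[:3,:3].T,t=-M[:3,:3].T@M[:3,3])); p=o['tool_pos']
    m=(abs(W[...,2]-top)<.005)&(np.hypot(W[...,0]-p[0],W[...,1]-p[1])<.06)
    n,l,st,_=cv2.connectedComponentsWithStats(m.astype(np.uint8))
    P=W[l==1+st[1:,4].argmax()]; print('tcp',p.round(4),'z',np.median(P[:,2]).round(4),len(P))
    (c,a,_)=cv2.fitEllipse(cv2.convexHull((P[:,:2]*1000).astype(np.float32)))
    print('centre mm',np.round(c,1),'axes',np.round(a,1),'expected',2000*r,'offset mm x,y',np.round(np.array(c)-p[:2]*1000,1))
    return W
E
python3 -c "
from h import *
wristcap(.175,.017,'w1')"
```

```text
tcp [ 0.4578 -0.2251  0.2563] z 0.1748 2376
centre mm [ 457.9 -226.1] axes [33.2 33.5] expected 34.0 offset mm x,y [ 0.1 -0.9]
```

>>> jog_arm(steps="-0.002 0 0.03 0; 0 0 0.06 0; 0 0 0.06 0; 0 0 0.032 0; 0 0 0.01 0; 0 0 0 0; 0 0 0 0")

```text
time_s: 2.15
tool_pos: [0.4578, -0.2271, 0.1611]
ee_rot: [[-0.0, 1.0, 0.001], [1.0, 0.0, -0.001], [-0.001, 0.001, -1.0]]
ft_force: [0.1, -0.7, -0.2]
grip_width: 0.0852
finger_force: 0.0
```

>>> jog_arm(steps="0 0 0 0; 0 0 0 0; 0 0 0 0; 0 0 0 0; 0 0 0 0; 0 0 0 0; 0 0 0 0; 0 0 0 0", jaw=1, squeeze=40)

```text
time_s: 3.15
tool_pos: [0.4575, -0.2271, 0.1606]
ee_rot: [[0.0, 1.0, 0.0], [1.0, -0.0, -0.0], [-0.0, 0.0, -1.0]]
ft_force: [-1.1, 0.6, 5.3]
grip_width: 0.0331
finger_force: 40.0
```

>>> jog_arm(steps="0 0 -0.01 0; 0 0 -0.03 0; 0 0 -0.05 0; 0 0.02 -0.05 0; 0.02 0.05 -0.04 0; 0.04 0.07 -0.02 0; 0.06 0.07 0 0; 0.07 0.06 0 0; 0.08 0.05 0 0; 0.08 0.04 0 0")

```text
time_s: 4.4
tool_pos: [0.6381, -0.0506, 0.2593]
ee_rot: [[-0.0, 1.0, -0.002], [1.0, 0.0, 0.0], [0.0, -0.002, -1.0]]
ft_force: [0.3, -0.4, -3.6]
grip_width: 0.0331
finger_force: 40.5
```

>>> jog_arm(steps="0.08 0.017 0 0; 0.08 0 0 0; 0.08 0 0 0; 0.08 0 0 0; 0.08 0 0 0; 0.07 0 0 0; 0.045 0 0 0; 0.02 0 0 0; 0.01 0 0 0; 0 0 0 0")

```text
time_s: 5.65
tool_pos: [0.6461, 0.2199, 0.2603]
ee_rot: [[0.001, 1.0, -0.0], [1.0, -0.001, -0.0], [-0.0, -0.0, -1.0]]
ft_force: [-0.7, 0.8, -2.5]
grip_width: 0.0329
finger_force: 40.5
```

>>> jog_arm(steps="0 0 0.02 0; 0 0 0.04 0; 0 0 0.05 0; 0 0 0.04 0; 0 0 0.03 0; 0 0 0.01 0; 0 0 0.006 0; 0 0 0 0")

```text
time_s: 6.65
tool_pos: [0.6462, 0.2205, 0.1628]
ee_rot: [[0.0, 1.0, 0.001], [1.0, -0.0, 0.0], [0.0, 0.001, -1.0]]
ft_force: [0.4, 0.1, -2.9]
grip_width: 0.0331
finger_force: 40.6
```

Run:
```python
from h import *
ims={n:ctrl.get_image(n) for n in('scene','side')}
a=ims['scene']['pixels'][120:330,280:530]; b=ims['side']['pixels'][60:270,180:430]
cv2.imwrite('pics/p1.png',cv2.resize(np.hstack([a,b]),(800,336))[...,::-1]); o=ctrl.get_obs();print(o['ft_force'],o['tool_pos'])
```

```text
[-0.01836395  0.64006214 -3.42889041] [0.64617683 0.22055477 0.16294184]
```

View pics/p1.png

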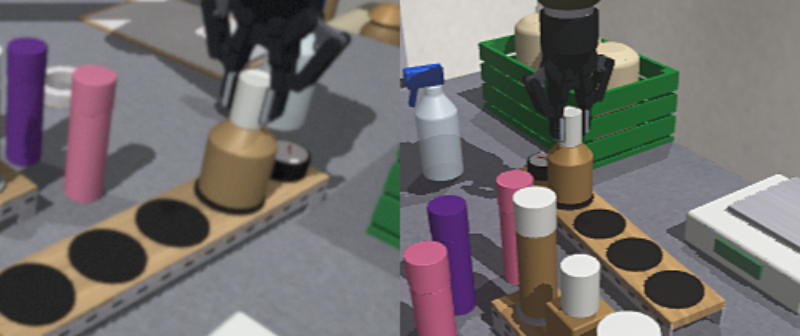

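In the left (scene) half, the shouldered jar hangs just over the leftmost pad at about (235,190), with black rim showing all round. Hygrometer and pink look-alike are clear. Creep down.

>>> jog_arm(steps="0 0 0.003 0; 0 0 0.002 0; 0 0 0.002 0; 0 0 0 0; 0 0 0 0")

```text
time_s: 7.38
tool_pos: [0.646, 0.2205, 0.1588]
ee_rot: [[0.0, 1.0, 0.0], [1.0, -0.0, 0.0], [0.0, 0.0, -1.0]]
ft_force: [0.3, 0.0, -2.8]
grip_width: 0.0334
finger_force: 40.8
```

>>> jog_arm(steps="0 0 0.002 0; 0 0 0 0; 0 0 0 0")

```text
time_s: 7.75
tool_pos: [0.6461, 0.2205, 0.1586]
ee_rot: [[-0.0, 1.0, 0.001], [1.0, 0.0, 0.0], [0.0, 0.001, -1.0]]
ft_force: [-2.0, -0.2, 6.4]
grip_width: 0.0334
finger_force: 41.3
```

Contact. Release, then retreat upward.

>>> jog_arm(steps="0 0 0 0; 0 0 0 0; 0 0 0 0; 0 0 0 0; 0 0 0 0; 0 0 0 0", jaw=-1)

```text
time_s: 8.5
tool_pos: [0.646, 0.2205, 0.1578]
ee_rot: [[0.0, 1.0, 0.0], [1.0, -0.0, 0.0], [0.0, 0.0, -1.0]]
ft_force: [-0.0, 0.4, -0.4]
grip_width: 0.0854
finger_force: 0.0
```

>>> jog_arm(steps="0 0 -0.02 0; 0 0 -0.04 0; 0 0 -0.06 0; 0 0 -0.05 0; 0 0 -0.03 0; 0 0 0 0; 0 0 0 0")

```text
time_s: 9.38
tool_pos: [0.6457, 0.2204, 0.2566]
ee_rot: [[0.0, 1.0, -0.002], [1.0, -0.0, -0.0], [-0.0, -0.002, -1.0]]
ft_force: [-0.0, -0.8, -0.0]
grip_width: 0.0855
finger_force: 0.0
```

```bash
cat >> h.py <<'E'
def pads(W,px):
    "dark discs on the far rack, seen by any camera"
    d=((px.max(-1)<60)&(abs(W[...,2]-.043)<.006)&(W[...,0]>.58)).astype(np.uint8)
    n,l,st,ce=cv2.connectedComponentsWithStats(d)
    for i in range(1,n):
        if st[i,4]>300:
            P=W[l==i]; c,a,_=cv2.fitEllipse(cv2.convexHull((P[:,:2]*1000).astype(np.float32)))
            print('dark',ce[i].round(),np.median(P[:,2]).round(4),np.round(c,1),np.round(a,1))
E
python3 - <<'E'
from h import *
W=wristcap(.173,.017,'w2'); px=cv2.imread('pics/w2.png'); pads(W,px)
E
```

```text
tcp [0.6457 0.2204 0.2566] z 0.1729 2343
centre mm [646.7 221.6] axes [33.2 33.5] expected 34.0 offset mm x,y [1.  1.1]
dark [276. 149.] 0.0431 [645.  224.5] [66.3 68.5]
dark [274. 262.] 0.043 [637.4 138.8] [68.5 69.5]
dark [269. 328.] 0.0429 [629.8  54.5] [68.4 70.1]
```

View pics/w2.png

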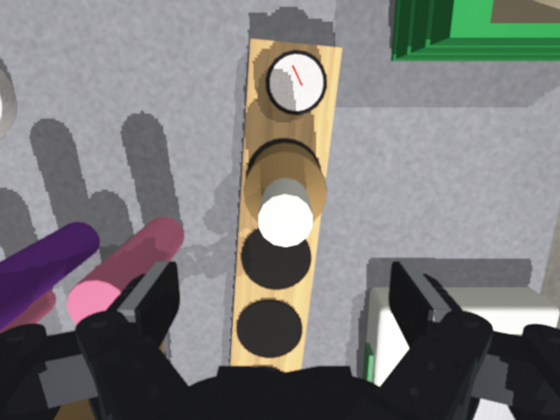

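The wrist view shows the jar upright on the leftmost pad (285,165), with a black rim beyond it and the hygrometer undisturbed at (297,82). Next is the squat jar.

>>> jog_arm(steps="-0.03 -0.015 0 0; -0.07 -0.037 0 0; -0.1 -0.052 0 0; -0.1 -0.052 0 0; -0.1 -0.052 0 0; -0.1 -0.052 0 0; -0.1 -0.052 0 0; -0.08 -0.04 0 0; -0.03 -0.016 0 0; -0.012 -0.006 0 0")

```text
time_s: 10.68
tool_pos: [0.4588, -0.1407, 0.2575]
ee_rot: [[0.001, 1.0, -0.001], [1.0, -0.001, 0.001], [0.001, -0.001, -1.0]]
ft_force: [0.4, 1.1, -0.3]
grip_width: 0.0851
finger_force: 0.0
```

>>> jog_arm(steps="0 0 0 0; 0 0 0 0")

```text
time_s: 10.92
tool_pos: [0.4594, -0.1396, 0.2577]
ee_rot: [[-0.001, 1.0, -0.0], [1.0, 0.001, 0.0], [0.0, -0.0, -1.0]]
ft_force: [0.3, -0.5, 0.1]
grip_width: 0.0854
finger_force: 0.0
```

```bash
python3 -c "
from h import *
wristcap(.135,.030,'w3')"
```

```text
tcp [ 0.4594 -0.1396  0.2577] z 0.1349 5338
centre mm [ 458.9 -139.5] axes [59.3 59.3] expected 60.0 offset mm x,y [-0.4  0.1]
```

>>> jog_arm(steps="0 -0.001 0.03 0; 0 0 0.06 0; 0 0 0.07 0; 0 0 0.06 0; 0 0 0.028 0; 0 0 0.012 0; 0 0 0 0; 0 0 0 0")

```text
time_s: 11.98
tool_pos: [0.4588, -0.1405, 0.1284]
ee_rot: [[-0.0, 1.0, 0.001], [1.0, 0.0, -0.001], [-0.001, 0.001, -1.0]]
ft_force: [-0.9, -0.5, -1.0]
grip_width: 0.0856
finger_force: 0.0
```

>>> jog_arm(steps="0 0 0 0; 0 0 0 0; 0 0 0 0; 0 0 0 0; 0 0 0 0; 0 0 0 0; 0 0 0 0", jaw=1, squeeze=40)

```text
time_s: 12.85
tool_pos: [0.4586, -0.1406, 0.1285]
ee_rot: [[0.0, 1.0, 0.001], [1.0, -0.0, -0.001], [-0.001, 0.001, -1.0]]
ft_force: [-0.9, -0.2, 4.9]
grip_width: 0.0591
finger_force: 42.7
```

>>> jog_arm(steps="0 0 -0.01 0; 0 0 -0.03 0; 0 0 -0.05 0; 0 0.02 -0.05 0; 0.02 0.05 -0.04 0; 0.04 0.07 -0.02 0; 0.06 0.07 0 0; 0.07 0.06 0 0; 0.08 0.05 0 0; 0.08 0.03 0 0")

```text
time_s: 14.1
tool_pos: [0.6342, 0.0358, 0.2274]
ee_rot: [[0.0, 1.0, -0.001], [1.0, -0.0, 0.0], [0.0, -0.001, -1.0]]
ft_force: [0.3, -0.3, -2.2]
grip_width: 0.0588
finger_force: 43.6
```

>>> jog_arm(steps="0.07 0.009 0 0; 0.06 0 0 0; 0.04 0 0 0; 0.025 0 0 0; 0.01 0 0 0; 0 0 0 0; 0 0 0 0")

```text
time_s: 14.98
tool_pos: [0.6381, 0.1362, 0.2278]
ee_rot: [[0.001, 1.0, -0.0], [1.0, -0.001, -0.0], [-0.0, -0.0, -1.0]]
ft_force: [-0.2, -0.5, -1.6]
grip_width: 0.0589
finger_force: 43.6
```

>>> jog_arm(steps="0.001 0 0.02 0; 0 0 0.04 0; 0 0 0.05 0; 0 0 0.04 0; 0 0 0.03 0; 0 0 0.01 0; 0 0 0.004 0; 0 0 0.002 0; 0 0 0 0; 0 0 0 0")

```text
time_s: 16.23
tool_pos: [0.6381, 0.1375, 0.1302]
ee_rot: [[-0.0, 1.0, 0.001], [1.0, 0.0, 0.0], [0.0, 0.001, -1.0]]
ft_force: [0.5, 0.2, -1.6]
grip_width: 0.059
finger_force: 43.6
```

>>> jog_arm(steps="0 0 0.002 0; 0 0 0 0; 0 0 0 0")

```text
time_s: 16.6
tool_pos: [0.638, 0.1375, 0.1288]
ee_rot: [[-0.0, 1.0, -0.0], [1.0, 0.0, -0.0], [-0.0, -0.0, -1.0]]
ft_force: [-0.4, -1.2, -1.2]
grip_width: 0.0589
finger_force: 43.6
```

>>> jog_arm(steps="0 0 0.002 0; 0 0 0.001 0; 0 0 0 0; 0 0 0 0")

```text
time_s: 17.1
tool_pos: [0.638, 0.1375, 0.1273]
ee_rot: [[-0.0, 1.0, -0.0], [1.0, 0.0, 0.0], [0.0, -0.0, -1.0]]
ft_force: [0.5, -0.7, -2.1]
grip_width: 0.0591
finger_force: 43.6
```

>>> jog_arm(steps="0 0 0.001 0; 0 0 0.001 0; 0 0 0 0; 0 0 0 0")

```text
time_s: 17.6
tool_pos: [0.638, 0.1375, 0.1266]
ee_rot: [[-0.0, 1.0, 0.0], [1.0, 0.0, 0.0], [0.0, 0.0, -1.0]]
ft_force: [-1.2, 0.2, 1.5]
grip_width: 0.059
finger_force: 43.7
```

Touching (+3.5 N). Release and retreat.

>>> jog_arm(steps="0 0 0 0; 0 0 0 0; 0 0 0 0; 0 0 0 0; 0 0 0 0; 0 0 0 0", jaw=-1)

```text
time_s: 18.35
tool_pos: [0.638, 0.1375, 0.1263]
ee_rot: [[0.0, 1.0, -0.0], [1.0, -0.0, 0.0], [0.0, -0.0, -1.0]]
ft_force: [-0.7, 0.6, 0.6]
grip_width: 0.0851
finger_force: 0.0
```

>>> jog_arm(steps="0 0 -0.02 0; 0 0 -0.05 0; 0 0 -0.07 0; 0 0 -0.07 0; 0 0 -0.04 0; 0 0 -0.01 0; 0 0 0 0; 0 0 0 0")

```text
time_s: 19.35
tool_pos: [0.6377, 0.1375, 0.2552]
ee_rot: [[-0.0, 1.0, -0.002], [1.0, 0.0, -0.0], [-0.0, -0.002, -1.0]]
ft_force: [-0.5, 0.5, 0.4]
grip_width: 0.0853
finger_force: 0.0
```

Run:
```python
from h import *
W=wristcap(.133,.030,'w4'); px=cv2.imread('pics/w4.png'); pads(W,px)
```

```text
tcp [0.6377 0.1375 0.2552] z 0.1329 5367
centre mm [638.3 138.7] axes [59.1 59.3] expected 60.0 offset mm x,y [0.6 1.2]
dark [281. 154.] 0.0431 [637.5 138.4] [69.4 70.6]
dark [275. 263.] 0.043 [629.5  54.2] [69.  70.5]
dark [269. 330.] 0.043 [621.8 -30.3] [69.1 70.7]
```

The squat jar is within 1 mm of its pad. Next is the square jar.

>>> jog_arm(steps="-0.02 -0.018 0 0; -0.05 -0.045 0 0; -0.07 -0.063 0 0; -0.08 -0.072 0 0; -0.08 -0.072 0 0; -0.06 -0.053 0 0; -0.02 -0.018 0 0; -0.01 -0.008 0 0; 0 0 0 0; 0 0 0 0")

```text
time_s: 20.65
tool_pos: [0.4639, -0.0569, 0.2562]
ee_rot: [[-0.001, 1.0, -0.0], [1.0, 0.001, 0.0], [0.0, -0.0, -1.0]]
ft_force: [0.7, 0.5, 0.4]
grip_width: 0.0857
finger_force: 0.0
```

```bash
python3 -c "
from h import *
wristcap(.160,.020,'w5')"
```

```text
tcp [ 0.4639 -0.0569  0.2562] z 0.1599 2914
centre mm [463.4 -56.5] axes [39.3 39.6] expected 40.0 offset mm x,y [-0.6  0.5]
```

>>> jog_arm(steps="0.002 -0.001 0.03 0; 0 0 0.06 0; 0 0 0.06 0; 0 0 0.05 0; 0 0 0.018 0; 0 0 0.008 0; 0 0 0 0; 0 0 0 0")

```text
time_s: 21.7
tool_pos: [0.4633, -0.0566, 0.144]
ee_rot: [[-0.0, 1.0, 0.001], [1.0, 0.0, -0.001], [-0.001, 0.001, -1.0]]
ft_force: [-0.1, 0.5, 0.1]
grip_width: 0.0856
finger_force: 0.0
```

>>> jog_arm(steps="0 0 0 0; 0 0 0 0; 0 0 0 0; 0 0 0 0; 0 0 0 0; 0 0 0 0; 0 0 0 0; 0 0 0 0", jaw=1, squeeze=40)

```text
time_s: 22.7
tool_pos: [0.463, -0.0565, 0.1436]
ee_rot: [[0.0, 1.0, 0.0], [1.0, -0.0, -0.0], [-0.0, 0.0, -1.0]]
ft_force: [-1.7, 0.5, 5.5]
grip_width: 0.0394
finger_force: 40.5
```

>>> jog_arm(steps="0 0 -0.01 0; 0 0 -0.03 0; 0 0.01 -0.05 0; 0 0.03 -0.05 0; 0 0.06 -0.04 0; 0.01 0.07 -0.02 0; 0.03 0.07 0 0; 0.05 0.05 0 0; 0.06 0.03 0 0; 0.045 0.013 0 0")

```text
time_s: 23.95
tool_pos: [0.6299, 0.0422, 0.2425]
ee_rot: [[-0.001, 1.0, -0.001], [1.0, 0.001, 0.0], [0.0, -0.001, -1.0]]
ft_force: [0.4, -0.0, -1.9]
grip_width: 0.0389
finger_force: 40.8
```

>>> jog_arm(steps="0.018 0 0 0; 0.007 0 0 0; 0 0 0 0; 0 0 0 0")

```text
time_s: 24.45
tool_pos: [0.6294, 0.0528, 0.2435]
ee_rot: [[0.001, 1.0, 0.0], [1.0, -0.001, -0.0], [-0.0, 0.0, -1.0]]
ft_force: [0.7, -0.4, -2.3]
grip_width: 0.0396
finger_force: 40.8
```

>>> jog_arm(steps="0 0 0.02 0; 0 0 0.04 0; 0 0 0.05 0; 0 0 0.04 0; 0 0 0.03 0; 0 0 0.012 0; 0 0 0.004 0; 0 0 0.002 0; 0 0 0.001 0; 0 0 0 0")

```text
time_s: 25.7
tool_pos: [0.6296, 0.0535, 0.1441]
ee_rot: [[-0.0, 1.0, 0.001], [1.0, 0.0, -0.0], [-0.0, 0.001, -1.0]]
ft_force: [-0.0, -0.4, -2.1]
grip_width: 0.0392
finger_force: 40.8
```

>>> jog_arm(steps="0 0 0.002 0; 0 0 0 0; 0 0 0 0")

```text
time_s: 26.08
tool_pos: [0.6295, 0.0535, 0.1428]
ee_rot: [[-0.0, 1.0, -0.0], [1.0, 0.0, -0.0], [-0.0, -0.0, -1.0]]
ft_force: [0.0, -0.6, -2.3]
grip_width: 0.0392
finger_force: 40.8
```

>>> jog_arm(steps="0 0 0.001 0; 0 0 0.001 0; 0 0 0 0; 0 0 0 0")

```text
time_s: 26.58
tool_pos: [0.6295, 0.0535, 0.1418]
ee_rot: [[-0.0, 1.0, -0.0], [1.0, 0.0, -0.0], [-0.0, -0.0, -1.0]]
ft_force: [-0.3, 0.0, -1.4]
grip_width: 0.0394
finger_force: 40.8
```

>>> jog_arm(steps="0 0 0.001 0; 0 0 0 0; 0 0 0 0")

```text
time_s: 26.95
tool_pos: [0.6295, 0.0535, 0.1416]
ee_rot: [[-0.0, 1.0, 0.0], [1.0, 0.0, -0.0], [-0.0, 0.0, -1.0]]
ft_force: [-1.4, -0.3, 1.9]
grip_width: 0.0392
finger_force: 41.1
```

Touching. Release, retreat and check.

>>> jog_arm(steps="0 0 0 0; 0 0 0 0; 0 0 0 0; 0 0 0 0; 0 0 0 0; 0 0 0 0", jaw=-1)

```text
time_s: 27.7
tool_pos: [0.6295, 0.0535, 0.1413]
ee_rot: [[0.0, 1.0, 0.0], [1.0, -0.0, 0.0], [0.0, 0.0, -1.0]]
ft_force: [0.8, 0.6, 0.7]
grip_width: 0.0857
finger_force: 0.0
```

>>> jog_arm(steps="0 0 -0.02 0; 0 0 -0.05 0; 0 0 -0.06 0; 0 0 -0.06 0; 0 0 -0.03 0; 0 0 -0.01 0; 0 0 0 0; 0 0 0 0")

```text
time_s: 28.7
tool_pos: [0.6292, 0.0535, 0.2552]
ee_rot: [[0.0, 1.0, -0.002], [1.0, -0.0, 0.0], [0.0, -0.002, -1.0]]
ft_force: [0.0, -0.0, -0.6]
grip_width: 0.0852
finger_force: 0.0
```

Run:
```python
from h import *
W=wristcap(.158,.020,'w6'); px=cv2.imread('pics/w6.png'); pads(W,px)
```

```text
tcp [0.6292 0.0535 0.2552] z 0.1579 2888
centre mm [629.9  53.5] axes [39.3 39.5] expected 40.0 offset mm x,y [0.7 0. ]
dark [285. 147.] 0.0431 [630.   81.3] [14.6 41.3]
dark [276. 263.] 0.043 [621.8 -30.4] [69.  70.6]
```

The square jar is centred. Last is slim, the white-capped straw-brown tube; I confirm it in a wrist crop before gripping.

>>> jog_arm(steps="-0.002 -0.015 0 0; -0.006 -0.04 0 0; -0.01 -0.06 0 0; -0.01 -0.07 0 0; -0.01 -0.07 0 0; -0.006 -0.045 0 0; -0.003 -0.016 0 0; 0 -0.007 0 0; 0 0 0 0; 0 0 0 0")

```text
time_s: 30.0
tool_pos: [0.4685, 0.03, 0.2561]
ee_rot: [[-0.0, 1.0, -0.0], [1.0, 0.0, 0.0], [0.0, -0.0, -1.0]]
ft_force: [0.1, 0.1, -0.5]
grip_width: 0.0852
finger_force: 0.0
```

```bash
python3 -c "
from h import *
wristcap(.195,.023,'w7')"
```

```text
tcp [0.4685 0.03   0.2561] z 0.1949 5290
centre mm [467.5  31.1] axes [45.4 45.6] expected 46.0 offset mm x,y [-1.   1.1]
```

View pics/w7.png

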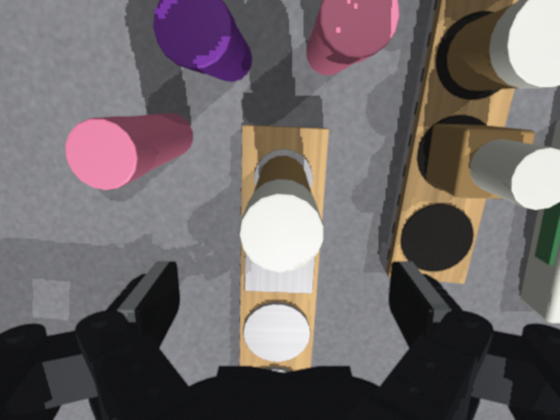

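The white cap at (282,230) on the straw-brown tube over its round saucer is slim. Pink (100,150), purple (200,30) and pink (360,20) are the look-alikes.

>>> jog_arm(steps="0.002 -0.002 0.03 0; 0 0 0.05 0; 0 0 0.04 0; 0 0 0.018 0; 0 0 0.008 0; 0 0 0 0; 0 0 0 0")

```text
time_s: 30.92
tool_pos: [0.4673, 0.0309, 0.1839]
ee_rot: [[-0.0, 1.0, 0.001], [1.0, 0.0, -0.0], [-0.0, 0.001, -1.0]]
ft_force: [-0.2, 0.7, 0.3]
grip_width: 0.0856
finger_force: 0.0
```

>>> jog_arm(steps="0 0 0 0; 0 0 0 0; 0 0 0 0; 0 0 0 0; 0 0 0 0; 0 0 0 0; 0 0 0 0; 0 0 0 0", jaw=1, squeeze=40)

```text
time_s: 31.92
tool_pos: [0.4672, 0.031, 0.1837]
ee_rot: [[0.0, 1.0, 0.001], [1.0, -0.0, -0.0], [-0.0, 0.001, -1.0]]
ft_force: [-1.1, 0.9, 5.5]
grip_width: 0.0451
finger_force: 41.5
```

>>> jog_arm(steps="0 0 -0.01 0; 0 0 -0.03 0; 0 0.01 -0.04 0; -0.01 0.03 -0.04 0; -0.02 0.05 -0.03 0; -0.025 0.06 -0.01 0; -0.025 0.06 0 0; -0.02 0.05 0 0; -0.015 0.03 0 0; -0.006 0.014 0 0")

```text
time_s: 33.17
tool_pos: [0.6193, -0.0299, 0.2624]
ee_rot: [[0.0, 1.0, -0.002], [1.0, -0.0, 0.0], [0.0, -0.002, -1.0]]
ft_force: [1.0, -0.6, -2.8]
grip_width: 0.0451
finger_force: 41.6
```

>>> jog_arm(steps="-0.003 0.006 0 0; 0 0 0 0; 0 0 0 0; 0 0 0 0")

```text
time_s: 33.67
tool_pos: [0.6218, -0.0308, 0.2635]
ee_rot: [[-0.0, 1.0, 0.0], [1.0, 0.0, -0.0], [-0.0, 0.0, -1.0]]
ft_force: [0.4, 0.2, -1.8]
grip_width: 0.0449
finger_force: 41.6
```

>>> jog_arm(steps="0 0 0.02 0; 0 0 0.04 0; 0 0 0.04 0; 0 0 0.03 0; 0 0 0.015 0; 0 0 0.008 0; 0 0 0.004 0; 0 0 0.002 0; 0 0 0 0; 0 0 0 0")

```text
time_s: 34.92
tool_pos: [0.622, -0.031, 0.1841]
ee_rot: [[-0.0, 1.0, 0.0], [1.0, 0.0, -0.0], [-0.0, 0.0, -1.0]]
ft_force: [0.8, -0.1, -2.6]
grip_width: 0.045
finger_force: 41.6
```

>>> jog_arm(steps="0 0 0.001 0; 0 0 0.001 0; 0 0 0 0; 0 0 0 0")

```text
time_s: 35.42
tool_pos: [0.622, -0.031, 0.1828]
ee_rot: [[0.0, 1.0, -0.0], [1.0, -0.0, -0.0], [-0.0, -0.0, -1.0]]
ft_force: [0.1, -0.4, -2.4]
grip_width: 0.0453
finger_force: 41.6
```

>>> jog_arm(steps="0 0 0.001 0; 0 0 0.001 0; 0 0 0 0; 0 0 0 0")

```text
time_s: 35.92
tool_pos: [0.622, -0.031, 0.1818]
ee_rot: [[0.0, 1.0, -0.0], [1.0, -0.0, 0.0], [0.0, -0.0, -1.0]]
ft_force: [0.8, 0.6, -3.0]
grip_width: 0.0448
finger_force: 41.7
```

>>> jog_arm(steps="0 0 0.001 0; 0 0 0 0; 0 0 0 0")

```text
time_s: 36.3
tool_pos: [0.622, -0.031, 0.1818]
ee_rot: [[-0.0, 1.0, 0.001], [1.0, 0.0, -0.0], [-0.0, 0.001, -1.0]]
ft_force: [-2.5, 0.1, 3.6]
grip_width: 0.0449
finger_force: 42.1
```

Touching. Release and retreat.

>>> jog_arm(steps="0 0 0 0; 0 0 0 0; 0 0 0 0; 0 0 0 0; 0 0 0 0; 0 0 0 0", jaw=-1)

```text
time_s: 37.05
tool_pos: [0.622, -0.031, 0.1813]
ee_rot: [[-0.0, 1.0, -0.0], [1.0, 0.0, 0.0], [0.0, -0.0, -1.0]]
ft_force: [-0.8, -0.2, -1.2]
grip_width: 0.0855
finger_force: 0.0
```

>>> jog_arm(steps="0 0 -0.02 0; 0 0 -0.04 0; 0 0 -0.05 0; 0 0 -0.03 0; 0 0 -0.01 0; 0 0 0 0; 0 0 0 0; 0 0 0 0")

```text
time_s: 38.05
tool_pos: [0.6219, -0.031, 0.2557]
ee_rot: [[0.0, 1.0, -0.001], [1.0, -0.0, 0.0], [0.0, -0.001, -1.0]]
ft_force: [1.2, 0.2, 0.8]
grip_width: 0.0855
finger_force: 0.0
```

Run:
```python
from h import *
wristcap(.193,.023,'w8')
cv2.imwrite('pics/end.png',ctrl.get_image('scene')['pixels'][...,::-1])
```

```text
tcp [ 0.6219 -0.031   0.2557] z 0.1929 5181
centre mm [622.5 -30.8] axes [45.2 45.5] expected 46.0 offset mm x,y [0.6 0.2]
```

View pics/end.png

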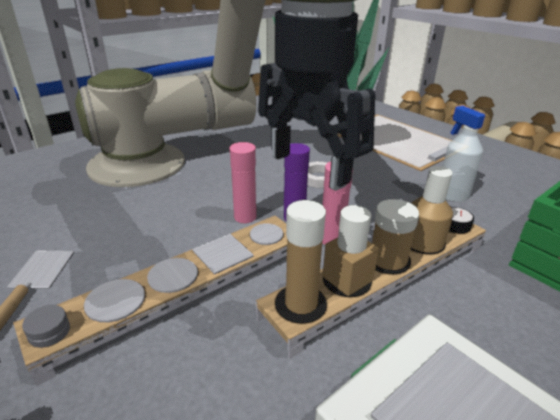

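The four jars stand upright on the pads: slim (303,265), square (350,255), squat (395,240) and shouldered (433,215). The hygrometer is unmoved at (458,218), and the gripper is open and clear of everything.

```bash
python3 -c "
from bench import ctrl
print(ctrl.close_job())"
```

```text
the job is handed in; nothing more can be done
None
```

The job is handed in: all four jars stand upright on the empty rack's pads in reverse order, each measured within about 2 mm of its pad centre, with the hygrometer where it was, after about 38 s of the 99 s allowed.

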